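# Take the red cap off the drying turret and box it

## Task

The red lacquered screw cap on the drying turret has cured. Turn the turret by its T-handle until the red cap clicks into place at the open front of the clear dust hood, unscrew the cap anticlockwise from its mandrel and lift it off, stand it mouth down in the open wooden box and shut the box lid. Leave the three black caps screwed on, and do not push about or knock over the paint tin, the cup or the tape roll.

Things in the scene. Friction and masses are not known exactly. Their poses are not given: they have to be found in the camera images.
- drying_turret: Fixed base of the drying turret, dark grey plate 12 mm high, 114 mm to each side. Origin: on the turret axis at bench height; z up; its open front looks along -x. A clear dust hood (side and back walls, roof top 79 mm above the bench) covers the part from x = -22 to +112 mm, y = +-112 mm; before x = -22 mm all is open above the turntable. Only the T-handle stands above the roof.
- front_station (a point): Where the cap standing at the open front has its underside: 75 mm in front (-x) of the turret axis, 38 mm above the bench. Fixed to the base.
- turret (a joint): Turntable angle, rad: 0 at the start, positive anticlockwise from above, endless. Disc of 196 mm diameter, top 34 mm above the bench, four mandrels 75 mm from the axis, 90 degrees apart. A spring ball clicks in at each multiple of pi/2 (pulls in over the last 0.06 rad; 0.22 N m to leave), one mandrel then standing at the front. It starts in a click.
- turret_handle (a point): Middle of the black T-handle on the turret axis, 91 mm above the bench; turns with the turntable. Its bar is 34 mm long along this point's x axis, 12 mm wide along y, and reaches from 83 to 99 mm above the bench (4 mm clear of the hood roof).
- red_cap: Red lacquered cap, 38 mm diameter (39 mm at its brass band), 30 mm tall, 40 to 85 g, screwed finger tight, mouth down, on a mandrel under the hood (not the front one). Origin: centre of its mouth, the underside; z up through the closed top. Its x axis starts 0 to 0.12 rad anticlockwise of turret_handle's x axis (0 is fully tight).
- red_cap_top (a point): Centre of the red cap's top, 30 mm above its mouth. THREAD: two lugs in the cap lie under two ridges of the mandrel. Turned anticlockwise (from above) 1.9 rad from fully tight it comes free, at 2.45 rad it meets a stop; between these, and only there, it lifts straight off. It does not climb while turning; about 1 mm sideways play. The mandrel reaches 24 mm up into the cap.
- front_cap: Black cap, same size and thread, on the mandrel at the front at the start. To stay on.
- black_cap_a: Black cap, same size and thread, on a mandrel under the hood. To stay on.
- black_cap_b: Black cap, same size and thread, on a mandrel under the hood. To stay on.
- wooden_box: Fixed wooden box with hinged lid; walls 66 mm high, x from -45 to +53 mm, y +-75 mm; a drawer knob sticks out in front to x = -57 mm. Origin: on its underside at bench height; front faces -x; the lid's hinge runs along y at x = +55 mm, 66 mm up. Inside: x from -39 to +47 mm, y from -69 to +69 mm, floor 32 mm above the bench.
- box_floor (a point): Centre of the inner floor of the wooden box, 32 mm above the bench.
- wooden_box_lid (a joint): Angle of the box lid, rad: 0 shut, about 1.7 at the start, leaning back past upright near its stop at 1.75. Lid 100 mm from hinge to free edge, 152 mm wide, 7 mm thick. Swung forward past upright it falls shut by itself.
- lid_edge (a point): Middle of the lid's free edge, 100 mm from the hinge line; moves with the lid.
- tin: Bystander: shut paint tin, red and white, 67 mm diameter, 64 mm tall, loose. Origin: centre of its underside.
- cup: Bystander: small white cup, red inside, 62 mm diameter, 48 mm tall, loose. Origin: centre of its underside.
- tape_roll: Bystander: roll of masking tape lying flat, 93 mm diameter, 24 mm high, loose. Origin: centre of its underside.

How it is judged:
By the outcome, as a careful person would: the job done as asked, in the order asked, and still so for the second after the job is handed in, with the robot touching nothing.
It also fails if it takes over 62 s, if anything falls off the work surface, if the arm or the gripper's body presses on something with over 40 N, if the wrist force passes 120 N, or if a joint passes its speed limit or range.

## Robot

A 7-joint arm with a two-finger parallel gripper is mounted at the origin on a cart in front of the work surface, level with it; the furniture and walls round the work are solid. World frame = base frame: x ahead of the robot, y to its left, z up, the work surface at z = 0. Lengths are in mm, angles in rad, forces in N, time in s.
With the tool pointing down it reaches from about 400 to 900 mm from the base axis. Payload 5.5 kg.
Tool frame: the origin (TCP) lies on the centre line of the jaws, within the pads' length; the fingertips stand 22 mm ahead of it and the grasp point (between the pads) lies 3 mm ahead of it; z points along the fingers, y is the line along which they close (so a half turn about z gives the same grasp; the last joint's range is limited). The gripper opens to 85 mm and grips with 20 to 120 N. Pads are 22 mm wide; open, the fingers measure 114 mm over their backs; the gripper's body (76 mm by 85 mm) begins 54 mm behind the grasp point. The pads swing forward as they close: fully open they stand 13 mm farther back than shut.
Start: joints at [-0.969, 0.501, -0.427, 1.55, 0.221, 1.138, -0.21], TCP at [215.994, 613.063, 253.31] pointing down, gripper open.
Joint ranges: [-2.88, 2.88], [-0.31, 2.03], [-1.54, 1.56], [0.2, 2.42], [-1.41, 4.55], [0.19, 2.02], [-2.57, 2.57]. Speed limits (rad/s): [2.57, 2.57, 3.14, 3.14, 3.14, 3.14, 3.14].

## Interface

Orientations are given as [roll, pitch, yaw] about the fixed x, y, z axes, in that order (R = Rz(yaw) Ry(pitch) Rx(roll)).
In Python, from cell import bot, grab_frame, camera_info gives the robot as it stands. The module is installed in compiled form; this text tells all that it offers.
- The arm moves only by the shell command python3 -m handwheel 'ROWS' [OPENING] [FORCE]. ROWS is text: rows parted by semicolons, each of 6 numbers parted by spaces: the shift along the tool's x, y, z in units of 50 mm (1.0 is 50 mm), then the turn, a rotation vector about the tool's x, y, z in units of 8 degrees (1.0 is 8 degrees). A call has 1 to 12 rows; each row is the pose to reach, as a shift and turn from the pose commanded when the call began, along the tool's axes at that moment; what a row does not reach only later rows make up. A row lasts 1/8 s, in which the tool goes at most 62.5 mm and 10.7 degrees, less where a joint would pass 70% of its speed; a pose out of reach is approached as far as the arm can. A call with a gripper value outside its range is refused whole. OPENING is the finger opening in mm, from 0 to 85.4, set as the call begins (- or left out, the last holds). The fingers move at their own pace and stop on an object; FORCE is the grip in N (left out, the last holds). Time passes only in rows, so rows that repeat a pose let the fingers close. It gives the time, the measured TCP pose, the force, the opening and the grip force at its end, in the units of the state.
- bot.observe(): the state, without advancing time (a new reading comes with each control period).
- grab_frame(name): name is "scene" or "top"; returns the picture (420x560x3 uint8, blue, green, red); there is no depth.
- camera_info(name): a dict with "intrinsics" (3x3 intrinsics, pixels), "dist_coeffs" ([k1, k2, p1, p2, k3] as OpenCV has them; the pictures are not rectified), "eye" and "rotation" of the camera in the world. Camera axes: x right, y up, looking along -z (the intrinsics and any distortion apply to the point x, -y, -z); pixel columns grow to the right and rows downward; lengths in mm; the calibration is good to about 2 mm. A picture is of the moment at which its call begins. camera_info takes no time and is no camera call.
- bot.job_done(): hands the job in; it is judged then, once.
The state is a dict: "t": time; "joint_pos": joint angles; "dq": joint speeds; "effort": joint torques, N m; "eef_pos": TCP position; "tool_rot": TCP orientation; "contact_force": force on the tool from outside, world axes, zero at the start; "torque": the same for the moment, N m; "gripper_width": finger opening in mm; "gripper_force": force on a finger pad.
Only numpy, scipy, OpenCV 4.12 (cv2) and the standard library are available. Lean on these libraries where they do the work, as an engineer would, in place of code of your own. Each camera call takes 0.05 s, during which the arm holds its last target. There are 200 camera calls.

## Working session

There is one attempt and no reset: what is moved stays moved. The work goes in short steps, Python scripts to look and compute and a shell command to move; the robot and the scene stay as the last step left them, time stands still between calls to the robot, and variables do not carry over. Pictures are saved under pics/ and viewed, at most 10 in all, crops included, and the job is handed in when it is done.

```bash
mkdir -p pics
cat > h.py <<'E'
import numpy as np,cv2
from cell import bot,grab_frame,camera_info
from scipy.spatial.transform import Rotation as R
def cam(n):
    c=camera_info(n);return np.array(c["intrinsics"],float),np.array(c["dist_coeffs"],float),np.array(c["eye"],float),np.array(c["rotation"],float).reshape(3,3)
def ray(n,uv):
    K,d,e,Rm=cam(n);p=cv2.undistortPoints(np.array([[uv]],float),K,d)[0,0]
    return e,Rm@np.array([p[0],-p[1],-1.])
def onz(n,uv,z):
    e,d=ray(n,uv);return e+d*(z-e[2])/d[2]
def proj(n,P):
    K,d,e,Rm=cam(n);q=(np.atleast_2d(P)-e)@Rm*[1,-1,-1]
    return cv2.projectPoints(q.reshape(-1,1,3),np.zeros(3),np.zeros(3),K,d)[0][:,0]
E
python3 - <<'E'
from h import *
for n in("scene","top"):
    f=grab_frame(n);cv2.imwrite(f"pics/{n}0.png",f);print(n,cam(n))
s=bot.observe();print(s)
E
```

```text
Traceback (most recent call last):
  File "h.py", line 5, in cam
    c=camera_info(n);return np.array(c["intrinsics"],float),np.array(c["dist_coeffs"],float),np.array(c["eye"],float),np.array(c["rotation"],float).reshape(3,3)
                                                                                                                      ~~~~~~~~~~~~~~~~~~~~~~~~~~~~~~~~~~~~~^^^^^
ValueError: cannot reshape array of size 3 into shape (3,3)
```

View pics/scene0.png

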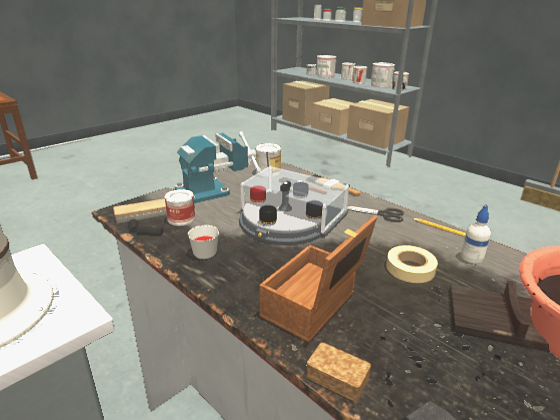

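The scene view shows the turret near (290,205), red cap under the hood at (258,193), tin (180,207), cup (204,240), box (312,290) and tape (411,263). The rotation is given as roll/pitch/yaw.

```bash
sed -i 's/np.array(c\["rotation"\],float).reshape(3,3)/R.from_euler("xyz",c["rotation"]).as_matrix()/' h.py
python3 - <<'E'
from h import *
f=grab_frame("top");cv2.imwrite("pics/top0.png",f)
for n in("scene","top"):print(n,cam(n))
s=bot.observe();print(s)
E
```

```text
scene (array([[420.48900457,   0.        , 281.5636851 ],
       [  0.        , 420.48900457, 206.99971184],
       [  0.        ,   0.        ,   1.        ]]), array([0.01530462, 0.        , 0.        , 0.        , 0.        ]), array([ -35.00307969, -730.47066159,  486.03109085]), array([[ 0.7072493 ,  0.31698937, -0.63191468],
       [-0.70684803,  0.33327051, -0.6239364 ],
       [ 0.01281732,  0.88794623,  0.45976864]]))
top (array([[401.16344227,   0.        , 277.54273095],
       [  0.        , 401.16344227, 199.15447871],
       [  0.        ,   0.        ,   1.        ]]), array([-0.11413038,  0.        ,  0.        ,  0.        ,  0.        ]), array([ 376.80599832, -186.41251529,  938.4362791 ]), array([[-8.99663753e-04,  9.83842425e-01, -1.79034281e-01],
       [-9.99962829e-01,  6.50137173e-04,  8.59758718e-03],
       [ 8.57506786e-03,  1.79035361e-01,  9.83805269e-01]]))
{'t': 0.1, 'joint_pos': array([-0.96879967,  0.50176198, -0.42680137,  1.55135279,  0.22077815,
        1.13830356, -0.2103351 ]), 'dq': array([ 0.00160171, -0.00145157, -0.00114986, -0.00318322,  0.0002081 ,
        0.00046794,  0.00061202]), 'effort': array([-1.13685708e-02, -5.70813382e+01, -5.83862990e+00, -2.81748676e+01,
        1.04862079e-02,  5.53956226e-03,  1.49378963e-05]), 'eef_pos': array([215.86710575, 612.47858252, 252.35448735]), 'tool_rot': array([-3.13981668e+00, -7.81111099e-05,  2.80279606e+00]), 'contact_force': array([-0.11032249,  0.17958706,  0.09184683]), 'torque': array([-0.01343582, -0.01220511, -0.00161211]), 'gripper_force': 0.0, 'gripper_width': 85.56910486341864}
```

View pics/top0.png

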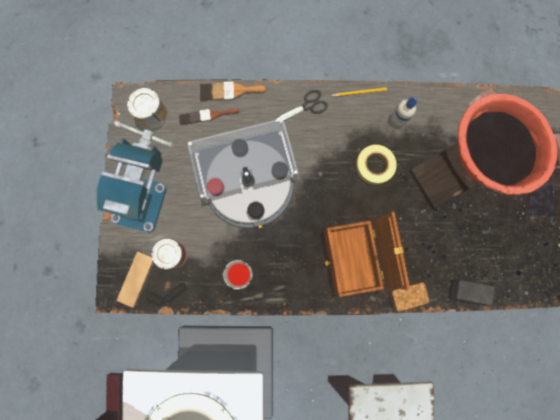

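The top view shows the turret axis around (248,178), red cap (216,187), black caps (239,148), (280,170), (256,210), the box around (355,258) with its lid open to the right, cup (238,274), tin (167,253) and tape (377,164). Up in the picture is +x and left is +y.

Run:
```python
from h import *
f=cv2.imread("pics/top0.png")
# rough turret
P={}
for k,uv,z in [("red",(216,187),68),("front",(256,210),68),("a",(239,148),68),("b",(280,170),68),("handle",(246,174),99),("cup",(238,274),48),("tin",(167,253),64),("tape",(377,164),24)]:
    P[k]=onz("top",uv,z);print(k,P[k].round(1))
c=np.mean([P[k] for k in("red","front","a","b")],0);print("axis",c)
for k in("red","front","a","b"):
    v=P[k]-c;print(k,np.hypot(*v[:2]),np.degrees(np.arctan2(v[1],v[0])))
A=cv2.resize(f[110:235,180:310],None,fx=4.5,fy=4.5,interpolation=cv2.INTER_CUBIC)
B=cv2.resize(f[205:310,315:435],None,fx=4.5,fy=4.5,interpolation=cv2.INTER_CUBIC)
cv2.imwrite("pics/cA.png",A);cv2.imwrite("pics/cB.png",B)
```

```text
red [562.6 -57.4  68. ]
front [ 511.  -146.7   68. ]
a [ 652.8 -106.9   68. ]
b [ 601.5 -199.6   68. ]
handle [ 584.6 -125.9   99. ]
cup [ 372.1 -107.4   48. ]
tin [416.4  47.2  64. ]
tape [ 628.4 -431.1   24. ]
axis [ 581.95850469 -127.63892959   68.        ]
red 72.91532112392949 105.4309413128875
front 73.49263580079563 -164.95288992158387
a 73.81335997515167 16.309646311411356
b 74.54029252724317 -74.81018107896668
```

View pics/cA.png

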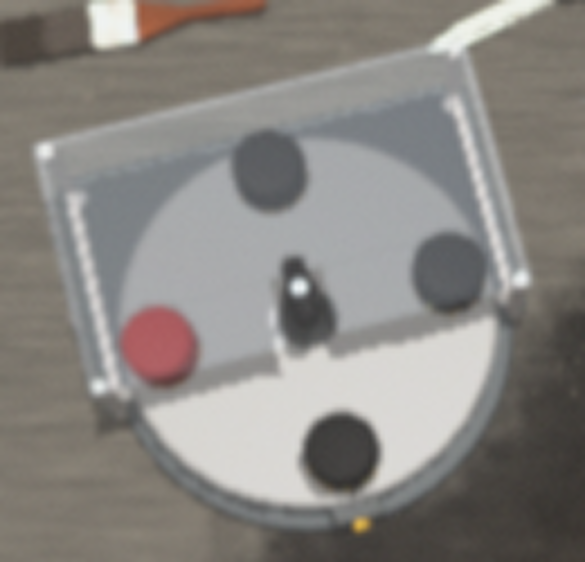

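View pics/cB.png

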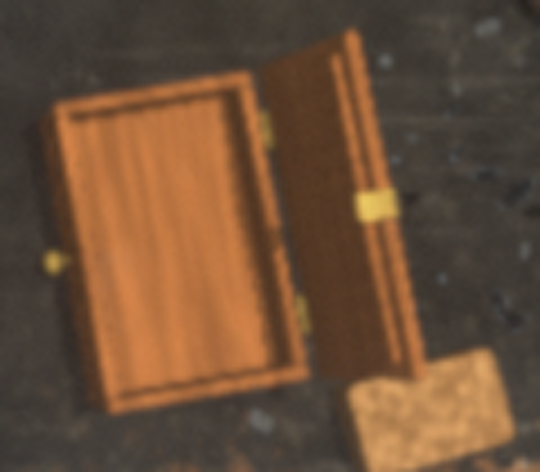

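Crop A shows turret yaw of about 15.5°, with the bar roughly along turret x. In crop B the box front (knob) faces picture-left (+y) and the lid leans toward −y. Next I'll check the box geometry, the handle bar direction and the heights.

Run:
```python
from h import *
cs=[(55,103),(250,72),(305,380),(110,410)]
W=np.array([onz("top",(315+a/4.5,205+b/4.5),66) for a,b in cs]);print(W.round(1))
fm=(W[0]+W[3])/2;bm=(W[1]+W[2])/2;x=(bm-fm)[:2];print("len",np.hypot(*x),np.hypot(*(W[0]-W[3])[:2]),"yaw",np.degrees(np.arctan2(x[1],x[0])), np.degrees(np.arctan2(*(W[0]-W[3])[[1,0]])))
u=x/np.hypot(*x);c=W.mean(0)[:2];print("centre",c,"hinge mid",c+u*51,"lid edge up approx",c+u*(51+13))
f=cv2.imread("pics/scene0.png")
A=cv2.resize(f[165:245,230:360],None,fx=6,fy=6,interpolation=cv2.INTER_CUBIC);cv2.imwrite("pics/cC.png",A)
a=np.radians(15.5);ax=np.array([582,-127.6,0])
pts=[]
for t in(a,a+np.pi/2):
  for s in(-17,17): pts.append(ax+[s*np.cos(t),s*np.sin(t),99])
for n in("scene","top"): print(n,proj(n,pts).round(1),proj(n,[ax+[0,0,99],ax+[0,0,34]]).round(1))
# vise height: scene vertical at world of its base
for uv in[(200,195),(198,137),(247,130)]:print(uv,[onz("scene",uv,z).round(0) for z in(0,100,150)])
print(onz("top",(130,160),150),onz("top",(150,170),100))
```

```text
[[ 471.7 -302.8   66. ]
 [ 486.7 -399.3   66. ]
 [ 337.7 -420.9   66. ]
 [ 324.8 -326.3   66. ]]
len 96.6013770515747 148.78703796614133 yaw -81.6849216103813 9.107581052775076
centre [ 405.22650309 -362.32654787] hinge mid [ 412.60195005 -412.79042388] lid edge up approx [ 414.48196594 -425.65376483]
scene [[280.2 186.2]
 [287.6 180.8]
 [290.6 185.1]
 [277.4 181.9]] [[283.9 183.5]
 [283.5 209.1]]
top [[248.8 182.6]
 [244.8 167.8]
 [254.4 173.1]
 [239.1 177.2]] [[246.8 175.2]
 [248.6 181.8]]
(200, 195) [array([525., 127.,   0.]), array([410., -50., 100.]), array([ 352., -138.,  150.])]
(198, 137) [array([806., 536.,   0.]), array([633., 275., 100.]), array([546., 145., 150.])]
(247, 130) [array([994., 480.,  -0.]), array([783., 231., 100.]), array([677., 106., 150.])]
[602.18976368 111.02238825 150.        ] [593.63154431  83.51731018 100.        ]
```

View pics/cC.png

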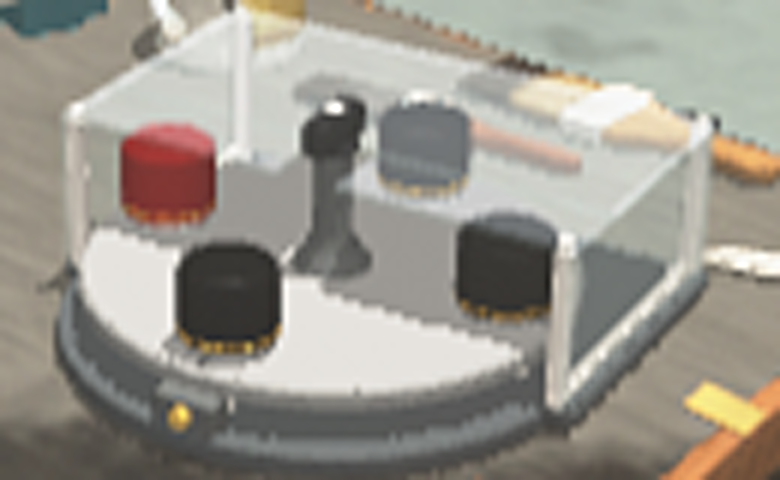

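The bar lies along turret x (~15.5°), and the axis is at about (582,−128). Now a helper that converts targets into move units.

```bash
cat >> h.py <<'E'
def rel(x,y,z,yawdeg):
    s=bot.observe();M=R.from_euler("xyz",s["tool_rot"])
    d=M.inv().apply(np.array([x,y,z])-s["eef_pos"])/50
    r=(M.inv()*R.from_euler("xyz",[np.pi,0,np.radians(yawdeg)])).as_rotvec(degrees=True)/8
    print("t",round(s["t"],2),"pos",s["eef_pos"].round(1),"rot",np.degrees(s["tool_rot"]).round(1),"F",s["contact_force"].round(1),"T",s["torque"].round(2),"w",round(s["gripper_width"],1),"q",s["joint_pos"].round(2))
    print("rel",d.round(3),r.round(2))
E
python3 -c "
from h import *
rel(582,-127.6,200,15.5)"
```

```text
t 0.1 pos [215.9 612.5 252.4] rot [-179.9   -0.   160.6] F [-0.1  0.2  0.1] T [-0.01 -0.01 -0.  ] w 85.6 q [-0.97  0.5  -0.43  1.55  0.22  1.14 -0.21]
rel [-11.826 -11.525   1.067] [-1.000e-02  2.000e-02  1.814e+01]
```

```bash
python3 -m handwheel '-1 -1 0 0 0 1.3; -2 -2 0 0 0 2.6; -3 -3 0 0 0 3.9; -4 -4 0 0 0 5.2; -5 -5 0 0 0 6.5; -6 -6 0 0 0 7.8; -7 -7 0 0 0 9.1; -8 -8 0 0 0 10.4; -9 -9 0 0 0 11.7; -10 -10 0 0 0 13; -11 -11 0 0 0 14.3; -11.82 -11.52 0 0 0 15.6' 40 60; python3 -c "
from h import *
rel(582,-127.6,140,15.5)"
```

```text
t: 1.6
eef_pos: [544.5, -63.0, 253.2]
tool_rot: [-3.141, 0.0, 0.619]
contact_force: [1.1, 0.9, -0.3]
gripper_width: 40.2
gripper_force: 0.0
t 1.6 pos [544.5 -63.  253.2] rot [-180.     0.    35.5] F [ 1.1  0.9 -0.3] T [ 0.03 -0.04  0.  ] w 40.2 q [-0.16  0.29  0.27  1.83 -0.09  1.03 -0.81]
rel [-0.138  1.489  2.264] [-0.    0.    2.49]
```

```bash
python3 -m handwheel '-0.14 1.2 0.5 0 0 1.2; -0.14 1.49 1.5 0 0 2.49; -0.14 1.49 2.26 0 0 2.49; -0.14 1.49 2.26 0 0 2.49;-0.14 1.49 2.26 0 0 2.49'; python3 -c "
from h import *
rel(582,-127.6,105.5,15.5)
cv2.imwrite('pics/t1.png',cv2.resize(grab_frame('top')[110:235,180:310],None,fx=4.5,fy=4.5))
f=grab_frame('scene');cv2.imwrite('pics/s1.png',cv2.resize(f[120:245,220:360],None,fx=5,fy=4.6))"
```

```text
t: 2.22
eef_pos: [582.8, -125.5, 141.4]
tool_rot: [3.141, -0.001, 0.278]
contact_force: [1.0, -0.7, -0.5]
gripper_width: 40.1
gripper_force: 0.0
t 2.23 pos [ 582.8 -125.5  141.4] rot [ 1.80e+02 -1.00e-01  1.59e+01] F [ 1.  -0.7 -0.5] T [ 0.01 -0.09  0.05] w 40.1 q [-0.08  0.52  0.32  1.8  -0.21  0.85 -0.95]
rel [-0.028  0.036  0.718] [ 0.   -0.01  0.05]
```

View pics/s1.png

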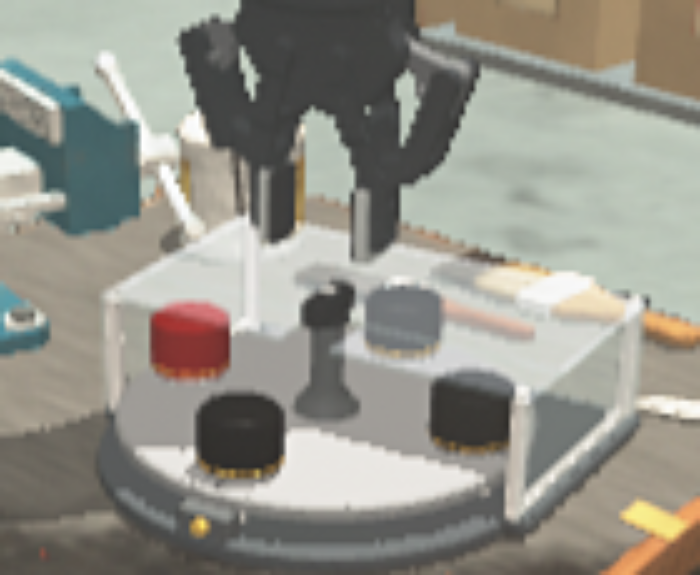

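The fingers straddle the T-handle: fingertips at about (275,240) and (370,250), handle at (328,300). I'll lower and close.

```bash
python3 -m handwheel '-0.03 0.04 0.4 0 0 0; -0.03 0.04 0.71 0 0 0; -0.03 0.04 0.71 0 0 0' 40 60; python3 -m handwheel '0 0 0 0 0 0; 0 0 0 0 0 0;0 0 0 0 0 0;0 0 0 0 0 0;0 0 0 0 0 0;0 0 0 0 0 0' 0 60;  python3 -c "
from h import *
rel(582,-127.6,105,105.5)"
```

```text
t: 2.7
eef_pos: [579.6, -127.6, 102.8]
tool_rot: [-3.14, 0.003, 0.277]
contact_force: [0.5, -0.4, 0.3]
gripper_width: 40.2
gripper_force: 0.0
t: 3.45
eef_pos: [581.5, -128.1, 105.2]
tool_rot: [3.141, -0.001, 0.277]
contact_force: [-0.7, -0.7, 2.7]
gripper_width: 10.7
gripper_force: 68.9
t 3.45 pos [ 581.5 -128.1  105.2] rot [180.   -0.   15.9] F [-0.7 -0.7  2.7] T [ 0.06  0.13 -0.13] w 10.7 q [-0.06  0.57  0.31  1.82 -0.23  0.79 -0.93]
rel [ 0.013 -0.007  0.003] [ 1.00e-02 -0.00e+00 -1.12e+01]
```

```bash
python3 -m handwheel '0 0 0 0 0 -0.6; 0 0 0 0 0 -1.7; 0 0 0 0 0 -2.8; 0 0 0 0 0 -3.9; 0 0 0 0 0 -5; 0 0 0 0 0 -6.1; 0 0 0 0 0 -7.2; 0 0 0 0 0 -8.3; 0 0 0 0 0 -9.4; 0 0 0 0 0 -10.4; 0 0 0 0 0 -11.25; 0 0 0 0 0 -11.25';  python3 -m handwheel '0 0 0 0 0 0; 0 0 0 0 0 0';python3 -c "
from h import *
rel(582,-127.6,105,105.5)
for u in [(256,210)]:
  f=grab_frame('top');h=cv2.cvtColor(f,cv2.COLOR_BGR2HSV)
  m=(((h[...,0]<8)|(h[...,0]>170))&(h[...,1]>110)&(h[...,2]>60)).astype(np.uint8);m[:120]=0;m[240:]=0;m[:,:185]=0;m[:,310:]=0
  M=cv2.moments(m,True);print(M['m00'],M['m10']/M['m00'],M['m01']/M['m00'])
cv2.imwrite('pics/t2.png',cv2.resize(f[110:235,180:310],None,fx=4.5,fy=4.5,interpolation=cv2.INTER_CUBIC))"
```

```text
t: 4.95
eef_pos: [588.0, -131.9, 105.3]
tool_rot: [3.129, 0.008, 1.847]
contact_force: [20.2, -9.3, -17.8]
gripper_width: 10.0
gripper_force: 68.5
t: 5.2
eef_pos: [587.9, -131.9, 105.3]
tool_rot: [3.129, 0.008, 1.846]
contact_force: [20.3, -8.9, -18.7]
gripper_width: 10.1
gripper_force: 68.5
t 5.2 pos [ 587.9 -131.9  105.3] rot [179.3   0.5 105.8] F [ 20.3  -8.9 -18.7] T [-1.74 -3.83 -0.1 ] w 10.1 q [ 0.23  0.55 -0.08  1.81  0.06  0.77  0.4 ]
rel [ 0.116 -0.091  0.003] [0.09 0.06 0.03]
212.0 255.58962264150944 209.7688679245283
```

View pics/t2.png

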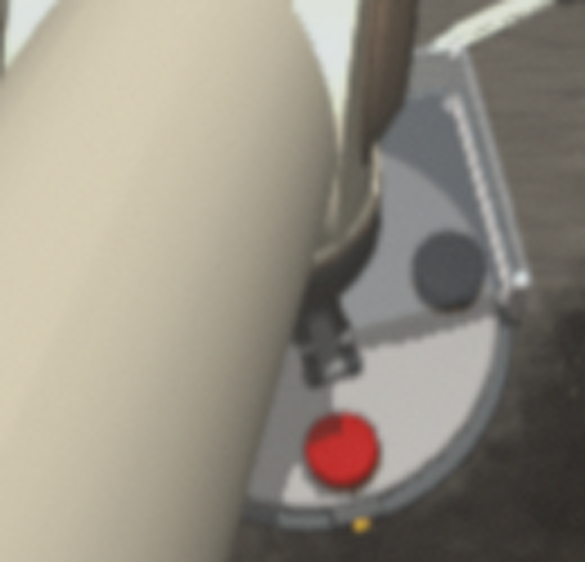

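Red cap is now at the front click (255.6,209.8). The sideways force shows the true axis is a few mm further from the robot, so I'll relieve that, release and lift.

```bash
python3 -m handwheel '-0.12 0.09 0 0 0 0; -0.12 0.09 0 0 0 0';python3 -m handwheel '0 0 0 0 0 0; 0 0 0 0 0 0; 0 0 0 0 0 0; 0 0 -0.6 0 0 0;0 0 -1.2 0 0 0; 0 0 -1.2 0 0 0' 50;python3 -c "
from h import *
rel(510,-147,105,20)
f=grab_frame('top');h=cv2.cvtColor(f,cv2.COLOR_BGR2HSV)
m=(((h[...,0]<8)|(h[...,0]>170))&(h[...,1]>110)&(h[...,2]>60)).astype(np.uint8);m[:120]=0;m[240:]=0;m[:,:185]=0;m[:,310:]=0
ys,xs=np.nonzero(m);print(xs.min(),xs.max(),ys.min(),ys.max())
for y in range(ys.min()-1,ys.max()+3):print(y,xs[ys==y].min() if (ys==y).any() else 0,xs[ys==y].max() if (ys==y).any() else 0,f[y,256],h[y,256,2])
for c in [(509.7,-147.6),(512,-147),(514,-146)]:
  a=np.linspace(0,6.28,200);q=proj('top',np.c_[c[0]+19*np.cos(a),c[1]+19*np.sin(a),0*a+68]);q2=proj('top',np.c_[c[0]+19*np.cos(a),c[1]+19*np.sin(a),0*a+38]);print(c,q.min(0),q.max(0),q2.min(0),q2.max(0))
"
```

```text
t: 5.5
eef_pos: [588.3, -132.1, 105.2]
tool_rot: [3.14, -0.0, 1.848]
contact_force: [2.6, 1.6, 2.6]
gripper_width: 10.3
gripper_force: 71.5
t: 6.25
eef_pos: [588.9, -132.9, 167.4]
tool_rot: [3.137, 0.002, 1.848]
contact_force: [0.1, -0.1, 0.1]
gripper_width: 50.0
gripper_force: 0.0
t 6.25 pos [ 588.9 -132.9  167.4] rot [1.797e+02 1.000e-01 1.059e+02] F [ 0.1 -0.1  0.1] T [ 0.03 -0.   -0.01] w 50.0 q [ 0.24  0.48 -0.08  1.76  0.05  0.9   0.41]
rel [ 0.164 -1.601  1.24 ] [ 4.000e-02 -1.000e-02  1.073e+01]
248 263 202 218
201 0 0 [119 122 160] 160
202 254 258 [ 68  69 165] 165
203 252 260 [ 42  44 178] 178
204 250 261 [ 45  48 183] 183
205 249 262 [ 43  46 183] 183
206 249 262 [ 45  47 184] 184
207 248 262 [ 45  46 186] 186
208 248 263 [ 46  48 187] 187
209 248 263 [ 45  47 187] 187
210 248 263 [ 45  49 188] 188
211 248 263 [ 46  48 188] 188
212 248 263 [ 47  48 190] 190
213 249 262 [ 47  48 189] 189
214 249 262 [ 45  49 189] 189
215 250 261 [ 46  47 184] 184
216 251 260 [ 41  42 163] 163
217 252 259 [ 39  45 127] 127
218 256 257 [55 63 99] 99
219 0 0 [ 88  95 109] 109
220 0 0 [119 123 127] 127
(509.7, -147.6) [247.74043956 202.04866416] [265.05520725 219.17233572] [248.59450999 204.3150683 ] [265.3473824  220.89644581]
(512, -147) [247.4798085  201.02013351] [264.78653666 218.12858098] [248.34186596 203.31877343] [265.08727068 219.8860336 ]
(514, -146) [247.03578353 200.12639134] [264.33531062 217.2215159 ] [247.9118154  202.45300606] [264.65053913 219.00791496]
```

```bash
python3 -c "
from h import *
rel(513,-145.5,120,-15)";python3 -m handwheel '0.16 -0.6 0 0 0 1.2; 0.17 -1.2 0 0 0 2.5; 0.17 -1.55 0.3 0 0 3.8; 0.17 -1.55 0.6 0 0 5.1; 0.17 -1.55 0.9 0 0 6.4;0.17 -1.55 0.94 0 0 7.7; 0.17 -1.55 0.94 0 0 9; 0.17 -1.55 0.94 0 0 10.3; 0.17 -1.55 0.94 0 0 11.6; 0.17 -1.55 0.94 0 0 12.9; 0.17 -1.55 0.94 0 0 14.2; 0.17 -1.55 0.94 0 0 15.1' 60 40; python3 -c "
from h import *
rel(513,-145.5,66,-15)"
```

```text
t 6.3 pos [ 587.7 -132.8  165.8] rot [1.799e+02 1.000e-01 1.059e+02] F [-0.6  0.3 -1.2] T [ 0.   -0.04  0.04] w 50.3 q [ 0.24  0.48 -0.08  1.76  0.05  0.9   0.41]
rel [ 0.164 -1.509  0.912] [ 2.000e-02 -1.000e-02  1.511e+01]
t: 7.8
eef_pos: [509.1, -145.4, 116.5]
tool_rot: [3.141, 0.003, -0.265]
contact_force: [0.7, 0.3, 0.5]
gripper_width: 60.1
gripper_force: 0.0
t 7.8 pos [ 509.1 -145.4  116.5] rot [ 1.80e+02  1.00e-01 -1.52e+01] F [0.7 0.3 0.5] T [ 0.05 -0.01 -0.06] w 60.1 q [-0.1   0.47  0.4   1.98 -0.26  0.75 -1.38]
rel [ 0.08  -0.019  1.009] [ 0.01  0.02 -0.03]
```

```bash
python3 -m handwheel '0.08 -0.02 0.5 0 0 0; 0.08 -0.02 1.0 0 0 0; 0.08 -0.02 1.0 0 0 0;0.08 -0.02 1.0 0 0 0';python3 -c "
from h import *
rel(513,-145.5,65,-15)";python3 -m handwheel '0 0 0 0 0 0; 0 0 0 0 0 0;0 0 0 0 0 0' 36 20;python3 -c "
from h import *
rel(513,-145.5,65,-15)
cv2.imwrite('pics/s3.png',cv2.resize(grab_frame('scene')[130:250,215:355],None,fx=5,fy=5,interpolation=cv2.INTER_CUBIC))"
```

```text
t: 8.3
eef_pos: [514.1, -145.8, 67.8]
tool_rot: [3.141, 0.001, -0.261]
contact_force: [-0.1, 0.3, 0.5]
gripper_width: 60.5
gripper_force: 0.0
t 8.3 pos [ 514.1 -145.8   67.8] rot [180.    0.  -14.9] F [-0.1  0.3  0.5] T [-0.03  0.01 -0.  ] w 60.5 q [-0.06  0.55  0.36  1.99 -0.31  0.65 -1.34]
rel [-0.022 -0.001  0.055] [0.   0.01 0.01]
t: 8.68
eef_pos: [515.0, -145.8, 68.7]
tool_rot: [-3.141, -0.002, -0.261]
contact_force: [-1.2, 0.3, 6.1]
gripper_width: 37.2
gripper_force: 20.9
t 8.68 pos [ 515.  -145.8   68.7] rot [-1.80e+02 -1.00e-01 -1.49e+01] F [-1.2  0.3  6.1] T [ 0.04  0.21 -0.  ] w 37.2 q [-0.06  0.55  0.36  1.99 -0.31  0.65 -1.34]
rel [-0.041  0.004  0.074] [-0.   -0.01  0.01]
```

View pics/s3.png

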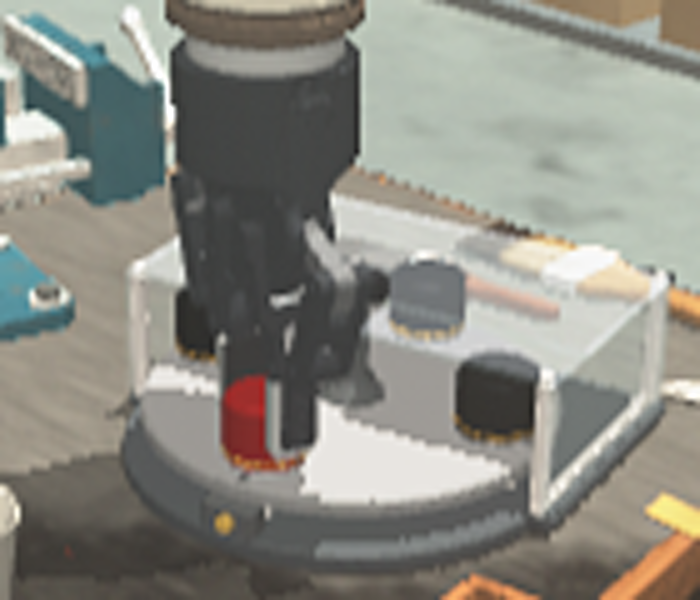

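The pads hold the red cap at its mid height, at picture (265,420). I'll grip firmly and turn the first half.

```bash
python3 -m handwheel '0 0 0 0 0 0; 0 0 0 0 0 0; 0 0 0 0 0 -0.7; 0 0 0 0 0 -1.6;0 0 0 0 0 -2.6; 0 0 0 0 0 -3.6; 0 0 0 0 0 -4.6;0 0 0 0 0 -5.6; 0 0 0 0 0 -6.6;0 0 0 0 0 -7.6;0 0 0 0 0 -7.6' 30 70;python3 -c "
from h import *
rel(513,-145.5,68,108)"
```

```text
t: 10.1
eef_pos: [515.7, -145.8, 69.0]
tool_rot: [3.139, -0.002, 0.802]
contact_force: [0.2, 1.2, 7.0]
gripper_width: 35.8
gripper_force: 69.4
t 10.1 pos [ 515.7 -145.8   69. ] rot [ 1.799e+02 -1.000e-01  4.600e+01] F [0.2 1.2 7. ] T [0.1  0.03 0.01] w 35.8 q [ 0.16  0.53  0.09  1.98 -0.07  0.64 -0.48]
rel [-0.033 -0.044  0.02 ] [ 0.02 -0.   -7.76]
```

```bash
python3 -m handwheel '0 0 0 0 0 -0.7; 0 0 0 0 0 -1.6;0 0 0 0 0 -2.6; 0 0 0 0 0 -3.6; 0 0 0 0 0 -4.6;0 0 0 0 0 -5.6; 0 0 0 0 0 -6.6;0 0 0 0 0 -7.4;0 0 0 0 0 -7.8;0 0 0 0 0 -7.8';python3 -c "
from h import *
rel(513,-145.5,68,108)
f=grab_frame('top');cv2.imwrite('pics/t4.png',cv2.resize(f[110:235,180:310],None,fx=4.5,fy=4.5,interpolation=cv2.INTER_CUBIC))"
```

```text
t: 11.35
eef_pos: [515.6, -145.7, 69.0]
tool_rot: [3.139, 0.001, 1.89]
contact_force: [-1.1, 0.9, 7.0]
gripper_width: 36.0
gripper_force: 69.5
t 11.35 pos [ 515.6 -145.7   69. ] rot [1.799e+02 1.000e-01 1.083e+02] F [-1.1  0.9  7. ] T [0.2  0.09 0.04] w 36.0 q [ 0.38  0.53 -0.19  1.97  0.16  0.65  0.41]
rel [ 0.02  -0.048  0.019] [0.02 0.01 0.04]
```

Now lift gently by a little and watch the vertical force.

```bash
python3 -m handwheel '0 0 -0.1 0 0 0;0 0 -0.2 0 0 0; 0 0 -0.2 0 0 0'
```

```text
t: 11.78
eef_pos: [514.6, -145.8, 78.2]
tool_rot: [3.141, 0.0, 1.89]
contact_force: [-0.7, -0.5, -0.8]
gripper_width: 36.2
gripper_force: 69.9
```

The cap came free (about the cap's weight on the wrist). Lift and carry over to the box.

```bash
python3 -m handwheel '0 0 -0.6 0 0 0;0 0 -1.4 0 0 0; 0 0 -2 0 0 0; 0 0 -2 0 0 0';python3 -c "
from h import *
rel(405,-350,160,98.5)"
```

```text
t: 12.28
eef_pos: [516.1, -146.1, 180.2]
tool_rot: [3.137, 0.003, 1.889]
contact_force: [1.2, -0.6, -0.6]
gripper_width: 36.1
gripper_force: 71.0
t 12.28 pos [ 516.1 -146.1  180.2] rot [179.8   0.2 108.3] F [ 1.2 -0.6 -0.6] T [-0.01 -0.01 -0.01] w 36.1 q [ 0.41  0.36 -0.22  1.91  0.1   0.87  0.45]
rel [-3.175 -3.39   0.399] [0.03 0.02 1.22]
```

```bash
python3 -m handwheel '-0.5 -0.5 0 0 0 0.2;-1.1 -1.2 0 0 0 0.5;-1.7 -1.8 0 0 0 0.8;-2.3 -2.5 0 0 0 1.1;-2.9 -3.1 0.1 0 0 1.22;-3.17 -3.39 0.4 0 0 1.22;-3.17 -3.39 0.4 0 0 1.22;-3.17 -3.39 0.4 0 0 1.22';python3 -c "
from h import *
rel(405,-350,120,98.5)
f=grab_frame('scene');g=grab_frame('top')
cv2.imwrite('pics/c5.png',np.vstack([cv2.resize(f[130:345,180:430],(500,430)),]));cv2.imwrite('pics/c6.png',cv2.resize(g[150:320,280:450],None,fx=3,fy=3))
a=cv2.resize(f[150:350,220:420],(400,400));b=cv2.resize(g[170:330,290:450],(400,400));cv2.imwrite('pics/c7.png',np.hstack([a,b]))"
```

```text
t: 13.28
eef_pos: [404.1, -347.2, 157.1]
tool_rot: [-3.141, -0.002, 1.722]
contact_force: [0.9, 0.3, -0.7]
gripper_width: 35.8
gripper_force: 71.0
t 13.28 pos [ 404.1 -347.2  157.1] rot [-1.80e+02 -1.00e-01  9.86e+01] F [ 0.9  0.3 -0.7] T [-0.02 -0.04 -0.02] w 35.8 q [ 0.74  0.38 -0.1   1.94  0.05  0.82  0.77]
rel [-0.06   0.01   0.742] [-0.   -0.01  0.02]
```

View pics/c7.png

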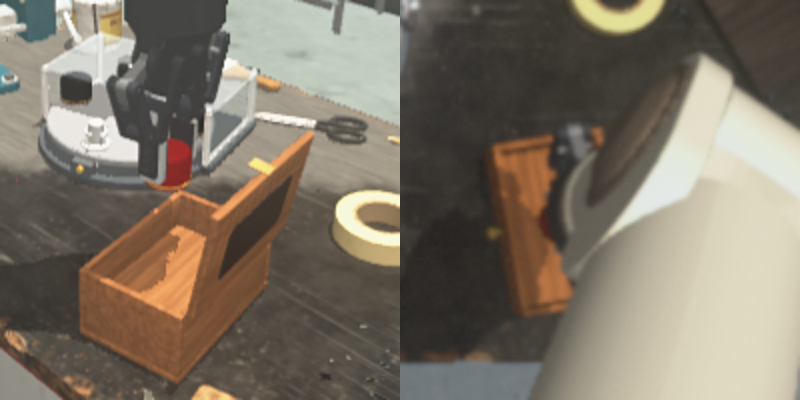

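Cap is held mouth down over the box (left (170,165)), lid stands clear behind. Lower in steps.

```bash
python3 -m handwheel '-0.06 0 0.5 0 0 0;-0.06 0 1 0 0 0; -0.06 0 1.4 0 0 0; -0.06 0 1.4 0 0 0; -0.06 0 1.4 0 0 0';python3 -c "
from h import *
rel(405,-350,64,98.5)"
```

```text
t: 14.0
eef_pos: [404.7, -352.0, 88.7]
tool_rot: [3.141, 0.001, 1.721]
contact_force: [-0.4, -0.3, 0.6]
gripper_width: 35.5
gripper_force: 71.0
t 14.0 pos [ 404.7 -352.    88.7] rot [179.9   0.   98.6] F [-0.4 -0.3  0.6] T [-0.03 -0.02 -0.  ] w 35.5 q [ 0.74  0.5  -0.09  1.97  0.07  0.68  0.76]
rel [0.038 0.012 0.493] [0.01 0.01 0.01]
```

```bash
python3 -m handwheel '0.04 0 0.25 0 0 0;0.04 0 0.42 0 0 0; 0.04 0 0.46 0 0 0; 0.04 0 0.5 0 0 0;0.04 0 0.5 0 0 0'
```

```text
t: 14.62
eef_pos: [403.1, -350.2, 63.1]
tool_rot: [-3.141, -0.0, 1.719]
contact_force: [-2.6, 1.6, 3.9]
gripper_width: 35.9
gripper_force: 71.3
```

```bash
python3 -m handwheel '0 0 0 0 0 0;0 0 0 0 0 0;0 0 0 0 0 0;0 0 -0.5 0 0 0;0 0 -1.3 0 0 0;0 0 -2.3 0 0 0;0 0 -3.4 0 0 0;0 0 -3.4 0 0 0' 60;python3 -c "
from h import *
rel(420,-490,240,98.5)"
```

```text
t: 15.62
eef_pos: [405.9, -352.4, 237.7]
tool_rot: [3.135, 0.007, 1.719]
contact_force: [0.4, -0.3, -0.6]
gripper_width: 60.0
gripper_force: 0.0
t 15.62 pos [ 405.9 -352.4  237.7] rot [179.6   0.4  98.5] F [ 0.4 -0.3 -0.6] T [0.   0.01 0.04] w 60.0 q [ 0.75  0.28 -0.1   1.87  0.04  0.98  0.78]
rel [-2.765 -0.128 -0.025] [0.05 0.05 0.  ]
```

```bash
python3 -m handwheel '-0.7 -0.05 0 0 0 0;-1.6 -0.1 0 0 0 0;-2.5 -0.1 0 0 0 0;-2.75 -0.1 0.5 0 0 0;-2.75 -0.1 1.2 0 0 0;-2.75 -0.1 1.5 0 0 0;-2.75 -0.1 1.5 0 0 0' 0 20;python3 -c "
from h import *
rel(414,-440,165,98.5)"
```

```text
t: 16.5
eef_pos: [418.0, -485.7, 155.9]
tool_rot: [-3.14, -0.003, 1.72]
contact_force: [1.2, -0.3, 0.0]
gripper_width: 0.1
gripper_force: 0.0
t 16.5 pos [ 418.  -485.7  155.9] rot [-179.9   -0.2   98.5] F [ 1.2 -0.3  0. ] T [ 0.01 -0.    0.04] w 0.1 q [ 0.86  0.55 -0.06  1.66  0.04  0.93  0.94]
rel [ 0.917  0.057 -0.178] [-0.01 -0.02  0.  ]
```

```bash
python3 -m handwheel '0.3 0 0 0 0 0;0.6 0 0 0 0 0;0.8 0 0 0 0 0;1 0 0 0 0 0;1.2 0 0 0 0 0;1.4 0 0 0 0 0;1.6 0 0 0 0 0;1.8 0 0 0 0 0;1.9 0 0 0 0 0;1.9 0 0 0 0 0;1.9 0 0 0 0 0'; python3 -m handwheel '0 0 -0.8 0 0 0;0 0 -1.8 0 0 0;0 0 -2.8 0 0 0;0 1 -2.8 0 0 0;0 2 -2.8 0 0 0;0 3 -2.8 0 0 0;0 4 -2.8 0 0 0;0 4 -2.8 0 0 0'; python3 -c "
from h import *
f=grab_frame('scene');g=grab_frame('top')
a=cv2.resize(f[150:350,200:400],(400,400));b=cv2.resize(g[120:320,180:380],(400,400));cv2.imwrite('pics/c8.png',np.hstack([a,b]))"
```

```text
t: 17.88
eef_pos: [404.6, -393.3, 157.8]
tool_rot: [-3.142, 0.0, 1.719]
contact_force: [-0.2, 0.6, 0.5]
gripper_width: -0.0
gripper_force: 0.0
t: 18.88
eef_pos: [606.4, -360.0, 296.1]
tool_rot: [3.14, -0.003, 1.725]
contact_force: [-0.0, 0.6, 0.0]
gripper_width: 0.0
gripper_force: 0.0
```

View pics/c8.png

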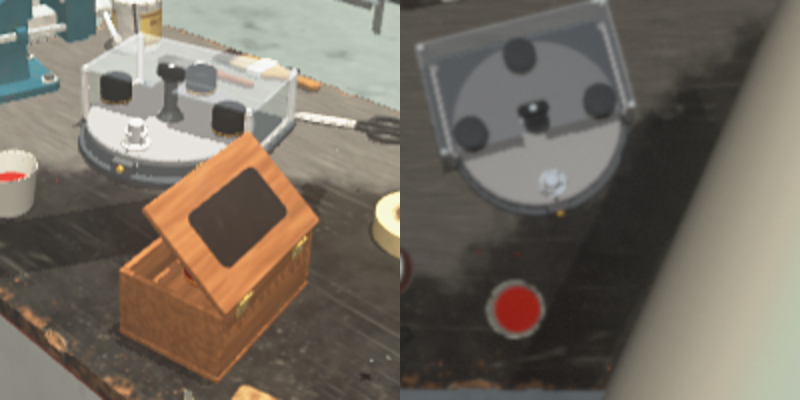

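The lid is partway down, dark panel at left (238,218). The bare mandrel stands at the front and the three black caps are on. I'll check numerically whether the lid is still falling; where its predicted corners should appear is computable.

```bash
cat > lid.py <<'E'
from h import *
f=grab_frame("scene");g=cv2.cvtColor(f,cv2.COLOR_BGR2HSV)
b=f[210:345,255:365]
dark=((b.max(2)<75)&(b.max(2)-b.min(2).astype(int)<30)).astype(np.uint8)
n,l,s,c=cv2.connectedComponentsWithStats(dark)
for i in range(1,n):
    if s[i,4]>60:print("dark",s[i],(c[i]+[255,210]).round(1))
u=np.array([.146,-.989,0]);v=np.array([.989,.146,0]);H=np.array([412.6,-412.8,66])
for a in(0,.1,.2,.3,.5,.8,1.0):
    P=H-u*50*np.cos(a)+[0,0,50*np.sin(a)];print(a,proj("scene",[P,H-u*100*np.cos(a)+[0,0,100*np.sin(a)]]).round(0).tolist())
E
python3 lid.py|head -8; python3 -m handwheel '0 0 0 0 0 0;0 0 0 0 0 0;0 0 0 0 0 0;0 0 0 0 0 0;0 0 0 0 0 0;0 0 0 0 0 0;0 0 0 0 0 0;0 0 0 0 0 0';python3 lid.py
```

```text
dark [51  0 16  7 99] [313.8 212.6]
dark [  0  40  23  42 492] [263.3 266.2]
dark [47 42 40 31 67] [321.4 271.6]
dark [  0 101  47  33 255] [276.8 327.9]
0 [[310.0, 274.0], [285.0, 263.0]]
0.1 [[310.0, 271.0], [286.0, 258.0]]
0.2 [[310.0, 269.0], [286.0, 254.0]]
0.3 [[311.0, 267.0], [288.0, 250.0]]
t: 20.02
eef_pos: [602.4, -363.4, 297.7]
tool_rot: [-3.141, -0.0, 1.719]
contact_force: [0.5, -0.2, -1.1]
gripper_width: 0.4
gripper_force: 0.0
dark [ 51   0  16   7 100] [313.8 212.7]
dark [ 64  32  45  18 244] [344.3 248.5]
dark [  0  37  45  34 673] [269.9 260.4]
dark [  0  99  47  35 210] [276.7 327. ]
0 [[310.0, 274.0], [285.0, 263.0]]
0.1 [[310.0, 271.0], [286.0, 258.0]]
0.2 [[310.0, 269.0], [286.0, 254.0]]
0.3 [[311.0, 267.0], [288.0, 250.0]]
0.5 [[313.0, 263.0], [292.0, 242.0]]
0.8 [[318.0, 259.0], [301.0, 233.0]]
1.0 [[323.0, 257.0], [310.0, 229.0]]
```

```bash
python3 -m handwheel '0 0 0 0 0 0;0 0 0 0 0 0;0 0 0 0 0 0;0 0 0 0 0 0;0 0 0 0 0 0;0 0 0 0 0 0;0 0 0 0 0 0;0 0 0 0 0 0' | head -1;python3 - <<'E'
from h import *
u=np.array([.146,-.989,0]);v=np.array([.989,.146,0]);H=np.array([412.6,-412.8,66])
f=grab_frame("scene");h=cv2.cvtColor(f,cv2.COLOR_BGR2HSV)
m=((h[...,0]>4)&(h[...,0]<18)&(h[...,1]>120)&(h[...,2]>70)).astype(np.uint8);m[:190]=0;m[345:]=0;m[:,:250]=0;m[:,370:]=0
n,l,s,c=cv2.connectedComponentsWithStats(m);i=1+s[1:,4].argmax();print(s[i])
hull=cv2.convexHull(np.argwhere(l==i)[:,::-1].astype(np.int32));print(cv2.approxPolyDP(hull,4,True)[:,0].tolist())
b=np.hstack([f[205:340,250:370]]);g=b.max(2)
for a in(0,.1,.3,.8):
    P=[H+v*s*76-u*r*np.cos(a)+[0,0,r*np.sin(a)+(7 if a==0 else 7)] for r in(0,100) for s in(-1,1)];print(a,proj("scene",P).round(0).tolist())
for y in range(210,340,6):print("".join("#" if m[y,x] else "." for x in range(250,370,2)))
E
```

```text
t: 21.08
[ 258  241   99  101 5324]
[[356, 258], [352, 293], [308, 341], [260, 316], [258, 281], [307, 242]]
0 [[310.0, 307.0], [358.0, 260.0], [257.0, 281.0], [310.0, 241.0]]
0.1 [[310.0, 307.0], [358.0, 260.0], [257.0, 276.0], [310.0, 237.0]]
0.3 [[310.0, 307.0], [358.0, 260.0], [259.0, 267.0], [312.0, 228.0]]
0.8 [[310.0, 307.0], [358.0, 260.0], [272.0, 250.0], [326.0, 212.0]]
............................................................
............................................................
............................................................
............................................................
............................................................
............................................................
..........................############......................
.......................########..#############..............
...................########..............#############......
...............#########...................###########......
...........#########...................###########..#.......
.......##########...................############..###.......
....################.............###################........
.....######################...######################........
.....##############################################.........
.....##############################..###########............
.....#############################..##########..............
.....######################################.................
.......#################################....................
.............#########################......................
...................################.........................
........................########............................
```

The lid's outline matches the shut position to about 1–2 px, and the cup hasn't moved. Handing in.

```bash
python3 -c "
from h import *
print(bot.job_done())"
```

```text
the job is handed in; nothing more can be done
None
```

I turned the red cap to the front, unscrewed it, stood it mouth down in the box, shut the lid and handed the job in at about 21 s; the black caps are still on and the cup is where it was, but I didn't re-check the tin and tape roll, or the cap once it was released.

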